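# Tuck a heat-spreader plate under a bonding jig's flap and hold it pressed

## Task

Lift the loose grey cover off the bonding jig and set it down flat on the worktop clear of the jig. Then take the copper plate by its black tab, slide its front edge along the jig's bed and under the red flap, fully home against the end stop, without lifting the flap, and press the plate flat so that the sprung bed sinks at least halfway. Finish while still holding the plate pressed down there; leave the other things on the bench alone.

Things in the scene. Friction and masses are not known exactly. Their poses are not given: they have to be found in the camera images.
- jig: Aluminium bonding jig fixed to the worktop, 185 mm (its x) by 92 mm (its y) by 44 mm high; origin: centre of its underside. Along both long sides stand walls 8 mm thick, inner faces at y = +-38 mm, tops at z = 44 mm. The end at -x is open. At its +x end (away from the robot) stands the end-stop block. The plate goes in lying on the bed, its x axis along the jig's x axis, pushed in +x.
- stop (a point): Middle of the end-stop's face, at jig x = 57.5 mm and the height of the free bed's top (22 mm); its x axis is the jig's. The plate's front edge must come up against it.
- bed (a joint): Cork-topped bed between the walls, from jig x = -90 to +55 mm, y = +-36 mm, level, top at jig z = 22 mm when free. It sinks straight down on springs: value = metres sunk, 0 to 0.008 (hard stop); starts to sink at about 1.5 N (the plate's own weight counts), needs about 7.5 N at 0.004 and 13.5 N at the stop.
- bed_top (a point): Middle of the bed's top face, at jig x = -17.5 mm; sinks with the bed.
- flap (a joint): Red flap, 58 mm wide, lapped over the far part of the bed: hinged beside the end stop (jig x = 71.5 mm, z = 35.5 mm), reaching back to its lip at jig x = 20 mm. 0 = lying closed, positive rad = lip raised. It is light and lightly sprung shut; closed, its underside is 9 mm above the free bed. It must never rise past about 0.15 rad (8 mm at the lip).
- lip (a point): Middle of the closed flap's lip (jig x = 22.5 mm, z = 31 mm), the edge the plate passes under.
- cover: Loose grey cover, 199 x 106 mm, lying on the jig's walls over bed and flap; a plate with 13 mm skirts that hang outside the walls with 2 mm play (lift straight up by 20 mm to be free). Origin: centre of the skirts' lower edge, so z = 0 when set down on the worktop, 32 mm above it on the jig; x axis along its length. 0.2 kg. The worktop to the right of the jig (-y side, around world x = 0.54 m, y = -0.25 m) is clear for setting it down.
- cover_grip (a point): Middle of the cover's black bar handle, 40 mm above the cover's origin: bar 12 mm thick (cover's x), 64 mm long (cover's y), from 30 to 52 mm above the origin; the cover's top face lies 16 mm above the origin.
- plate: Copper plate 100 mm (x) by 60 mm (y) by 5 mm, lying on the 3 mm thick blue mat left of the jig; origin: centre of its underside. Front edge at x = +50 mm. A black upright tab stands across it at x = -36 mm: 10 mm thick (x), 50 mm wide (y), top 42 mm above the underside. 0.12 kg.
- nose (a point): Middle of the plate's front edge, at its underside (plate x = +50 mm, z = 0).
- tab_grip (a point): Point in the plate's black tab to grip, 30 mm above the plate's underside, at plate x = -36 mm; tab faces look along the plate's x axis.
- red_jar: Small jar with red lid, 54 mm across, 39 mm high; bystander. Origin under its centre.
- green_tape: Green tape roll, 54 mm across, 19 mm high; bystander.
- spool: Light blue solder spool, 48 mm across, 28 mm high; bystander.
- blue_phone: Blue phone, 140 x 69 x 10 mm, lying flat; bystander.
Not all that is in view belongs to the job. There is more than one size of the plate; the one meant has the size given above.

How it is judged (in metres and radians):
On the way, in this order (a step that is already met when the one before it is completed fails the run):
1. the cover stands flat on the worktop clear of the jig, let go (height (world z) of cover below 0.008 m and angle between cover's own z axis and vertical below 0.08 rad and horizontal distance between cover and jig above 0.115 m and contact force between the fingers and cover below 0.3 N and linear speed of cover below 0.02 m/s), for 0.2 s.
2. the plate's front edge is under the flap (x of nose in the frame of jig above 0.03 m and z of nose in the frame of jig below 0.0285 m and y of nose in the frame of stop between -0.012 and 0.012 m), for 0.1 s.
At the end, for the whole second after the job is handed in: Cover flat on the worktop, over 115 mm from the jig (centres). Plate flat (0.05 rad) on the bed, front edge under the closed flap, within 6 mm of the stop, 9 mm of the middle, 0.12 rad of square; held down by the gripper, at rest, the bed sunk over 3.5 mm of its 8 mm (height (world z) of cover below 0.008 m and angle between cover's own z axis and vertical below 0.08 rad and horizontal distance between cover and jig above 0.115 m and x of nose in the frame of stop above -0.006 m and y of nose in the frame of stop between -0.009 and 0.009 m and z of nose in the frame of stop below 0.002 m and angle between the x axis of plate and the x axis of jig, either way round below 0.12 rad and angle between plate's own z axis and vertical below 0.05 rad and value of joint bed above 0.0035 m and contact force between plate and bed above 3 N and contact force between the fingers and plate above 1 N and value of joint flap below 0.06 rad and linear speed of plate below 0.02 m/s); the arm keeps its last pose, push and grip.
It fails at once if the flap is lifted by more than 0.15 rad (value of joint flap above 0.15 rad).
It fails at once if a bystander is moved by more than 30 mm (distance of any of red_jar, green_tape, spool, blue_phone from where it was at the start of the episode above 0.03 m).
It also fails if it takes over 64 s, if anything falls off the work surface, if the arm or the gripper's body presses on something with over 40 N, if the wrist force passes 120 N, or if a joint passes its speed limit or range.

## Robot

A 7-joint arm with a two-finger parallel gripper is mounted at the origin on a cart in front of the work surface, level with it; the furniture and walls round the work are solid. World frame = base frame: x ahead of the robot, y to its left, z up, the work surface at z = 0. Lengths are in mm, angles in rad, forces in N, time in s.
With the tool pointing down it reaches from about 425 to 875 mm from the base axis. Payload 4.7 kg.
Tool frame: the origin (TCP) lies midway between the tips of the shut fingers; the grasp point (between the pads) lies grip_point_offset behind it (grip_point_offset is the distance from the TCP to the grasp point, in mm); z points along the fingers, y is the line along which they close (so a half turn about z gives the same grasp; the last joint's range is limited). The gripper opens to 87 mm and grips with 3 to 60 N. Pads are 19 mm wide; open, the fingers measure 117 mm over their backs; the gripper's body (75 mm by 190 mm) begins 51 mm behind the grasp point.
Start: joints at [-1.141, 0.321, -0.07, 1.45, 0.023, 1.371, -0.057], TCP at [262.578, 594.625, 222.587] pointing down, gripper open.
Joint ranges: [-2.86, 2.86], [-0.3, 2.09], [-1.38, 1.24], [0.06, 2.45], [-1.56, 4.7], [0.09, 2.05], [-2.69, 2.69]. Speed limits (rad/s): [2.57, 2.57, 3.14, 3.14, 3.14, 3.14, 3.14].

## Interface

Orientations are given as a rotation vector (axis times angle).
In Python, from workcell import * gives the robot as it stands. The module is installed in compiled form; this text tells all that it offers. Calls block until the motion is done:
- goto(position, orientation): joint-space move of the TCP to a pose.
- move_l(position, rot=None, vel=150, until_force=None): straight line of the TCP; rot=None keeps the orientation; vel is the mean speed in mm/s. With until_force (N) it stops when the force on the tool has changed by that much, and returns True; else False.
- movej(angles): joint-space move.
- set_gripper(opening): finger opening in mm; the grip force is fixed at half the most; returns when the fingers have stopped.
- sleep(seconds).
- solve_ik(position, orientation): joint angles nearest the present ones, or None.
- observe(): the state.
- get_image(name): name is "scene" or "top"; returns a dict with "frame" (420x560x3 uint8, red, green, blue), "camera_matrix" (3x3 intrinsics, pixels), "world_from_camera" (4x4, takes a point from camera to world coordinates). Camera axes: x right, y down, z forward; pixel columns grow to the right and rows downward; lengths in mm; the calibration is good to about 2 mm. A picture is of the moment at which its call begins. There is no depth.
A pose or a line that the arm cannot do raises IKError and nothing moves.
- sign_off(): hands the job in; it is judged then, once.
The state is a dict: "time_s": time; "joints": joint angles; "dq": joint speeds; "joint_efforts": joint torques, N m; "tcp_pos": TCP position; "orientation": TCP orientation; "contact_force": force on the tool from outside, world axes, zero at the start; "wrist_torque": the same for the moment, N m; "finger_gap": finger opening in mm; "grasp_force": force on a finger pad.
Only numpy, scipy, OpenCV 4.12 (cv2) and the standard library are available. Lean on these libraries where they do the work, as an engineer would, in place of code of your own. Each camera call takes 0.05 s, during which the arm holds its last target. There are 200 camera calls.

## Working session

There is one attempt and no reset: what is moved stays moved. The work goes in short steps, each a Python script; the robot and the scene stay as the last script left them, time stands still between calls to the robot, and variables do not carry over. Pictures are saved under pics/ and viewed, at most 10 in all, crops included, and the job is handed in when it is done.

```bash
mkdir -p pics
python3 - <<'E'
from workcell import *
import cv2,numpy as np
for n in ("scene","top"):
    d=get_image(n); cv2.imwrite(f"pics/{n}0.png",d["frame"][:,:,::-1]); np.savez(f"{n}0.npz",**d)
    print(n,d["camera_matrix"].tolist(),np.round(d["world_from_camera"],3).tolist())
s=observe(); print(s)
try: print(grip_point_offset)
except Exception as e: print(e)
E
```

```text
scene [[398.7975330941397, 0.0, 277.01947033215527], [0.0, 398.7975330941397, 213.90230888591526], [0.0, 0.0, 1.0]] [[0.839, -0.401, 0.368, 163.047], [-0.544, -0.636, 0.547, -417.49], [0.014, -0.659, -0.752, 800.111], [0.0, 0.0, 0.0, 1.0]]
top [[419.1897961222414, 0.0, 282.7036071406203], [0.0, 419.1897961222414, 205.77880521926218], [0.0, 0.0, 1.0]] [[0.023, -0.991, 0.135, 391.624], [-1.0, -0.023, -0.004, 101.214], [0.007, -0.135, -0.991, 1024.322], [0.0, 0.0, 0.0, 1.0]]
{'time_s': 0.1, 'joints': array([-1.14091051,  0.32175743, -0.07007633,  1.45155511,  0.02257142,
        1.37080264, -0.05690048]), 'dq': array([-5.10399125e-05, -1.09175524e-03, -4.01839111e-04, -2.57388940e-03,
        3.72579957e-05, -6.19768925e-04, -1.90511543e-04]), 'joint_efforts': array([-2.07384928e-04, -4.92572308e+01, -4.05527288e-01, -3.13397706e+01,
       -6.41373731e-02,  3.95289296e-02,  5.98193606e-05]), 'tcp_pos': array([262.3791236 , 594.14533331, 221.56420177]), 'orientation': array([-6.48338940e-01, -3.07366612e+00,  2.68820199e-03]), 'contact_force': array([ 0.18480622, -0.27412633,  0.01813194]), 'wrist_torque': array([0.01992479, 0.03459085, 0.02725261]), 'grasp_force': 0.0, 'finger_gap': 87.3162804565038}
18.700000000000003
```

View pics/top0.png

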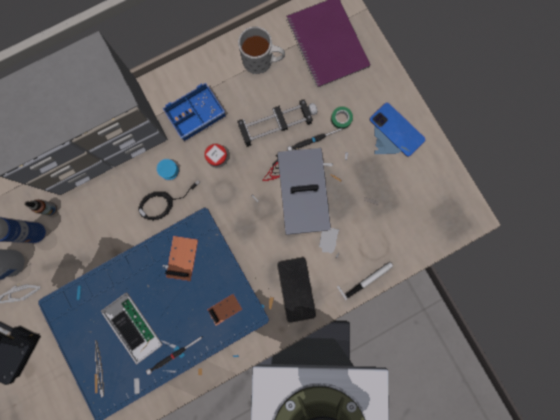

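View pics/scene0.png

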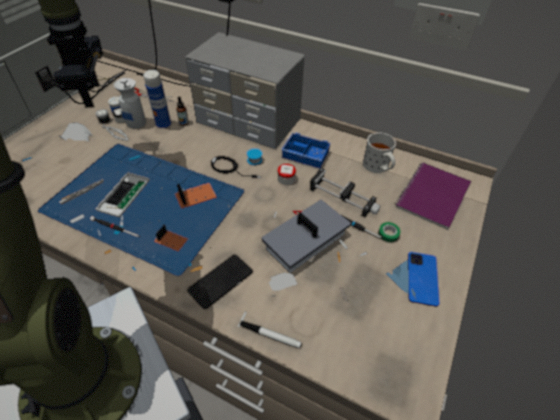

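The top view shows the grey cover centred at about (303,190) with its black handle at (304,188). The larger copper plate is at (182,257) with its tab at the lower end (178,273), and the smaller decoy is at (226,309). In the scene view the cover is at (307,235) and the plate at (197,194).

```bash
cat > h.py <<'E'
from workcell import *
import cv2,numpy as np
from scipy.spatial.transform import Rotation as R
def ray(d,px):
    K=d["camera_matrix"];T=d["world_from_camera"]
    px=np.atleast_2d(px).astype(float)
    v=np.c_[px,np.ones(len(px))]@np.linalg.inv(K).T@T[:3,:3].T
    return T[:3,3],v
def plane(d,px,z):
    o,v=ray(d,px); return (o+v*((z-o[2])/v[:,2])[:,None])[:,:2]
def proj(d,p):
    T=np.linalg.inv(d["world_from_camera"]);c=np.atleast_2d(p)@T[:3,:3].T+T[:3,3]
    q=c@d["camera_matrix"].T;return q[:,:2]/q[:,2:]
def tri(da,a,db,b):
    A=0;B=0
    for d,p in((da,a),(db,b)):
        o,v=ray(d,p);v=v[0]/np.linalg.norm(v[0]);M=np.eye(3)-np.outer(v,v);A=A+M;B=B+M@o
    return np.linalg.solve(A,B)
def blob(m,box):
    x0,y0,x1,y1=box;k=np.zeros(m.shape,np.uint8);k[y0:y1,x0:x1]=m[y0:y1,x0:x1]
    cs,_=cv2.findContours(k,cv2.RETR_EXTERNAL,cv2.CHAIN_APPROX_NONE)
    return max(cs,key=cv2.contourArea)[:,0,:]
def rect(pts):  # metric min-area rect: centre, (long,short), yaw of long axis in (-90,90]
    (c,(w,h),a)=cv2.minAreaRect(pts.astype(np.float32))
    if w<h:w,h,a=h,w,a+90
    return np.round(c,1),(round(w,1),round(h,1)),round((a+90)%180-90,2)
def down(yaw): # tool z down; tool y (closing line) at world angle yaw (rad)
    y=np.array([np.cos(yaw),np.sin(yaw),0]);z=np.array([0,0,-1.]);x=np.cross(y,z)
    return R.from_matrix(np.c_[x,y,z]).as_rotvec()
def hsv(d): return cv2.cvtColor(d["frame"],cv2.COLOR_RGB2HSV)
E
python3 - <<'E'
from h import *
t=dict(np.load("top0.npz"));s=dict(np.load("scene0.npz"))
for n,d,pb,cb,hb in(("top",t,(155,225,205,285),(265,140,340,245),(283,176,326,202)),("scene",s,(170,175,225,212),(255,195,360,275),(293,208,325,242))):
    H=hsv(d);h,sa,v=[H[...,i].astype(int) for i in range(3)]
    cop=((h<15)&(sa>110)&(v>60)).astype(np.uint8)
    print(n,"plate",rect(plane(d,blob(cop,pb),8)))
    blk=(v<48).astype(np.uint8)
    b=blob(blk,hb);print(" handle px",b.mean(0),rect(plane(d,b,84)))
    g=((sa<60)&(v>50)|(v<48)).astype(np.uint8)
    g=cv2.morphologyEx(g,cv2.MORPH_OPEN,np.ones((5,5)))
    print(" cover",rect(plane(d,blob(g,cb),48)))
a=np.hstack([cv2.resize(t["frame"][135:245,255:350],None,fx=4,fy=4),cv2.resize(t["frame"][220:330,150:250],None,fx=4,fy=4)])
cv2.imwrite("pics/crop0.png",a[:,:,::-1])
E
```

```text
top plate (array([398.1, 337. ]), (94.9, 56.9), -7.32)
 handle px [304.22807018 188.36842105] (array([560.5,  49.8]), (60.1, 11.7), -83.6)
 cover (array([560.5,  51.4]), (249.2, 177.9), 1.41)
scene plate (array([398.5, 336. ]), (96.4, 58.4), -6.52)
 handle px [307.35714286 225.01785714] (array([554.5,  37.4]), (75.5, 25.7), -82.57)
 cover (array([568.6,  39.6]), (273.0, 243.6), -32.19)
```

View pics/crop0.png

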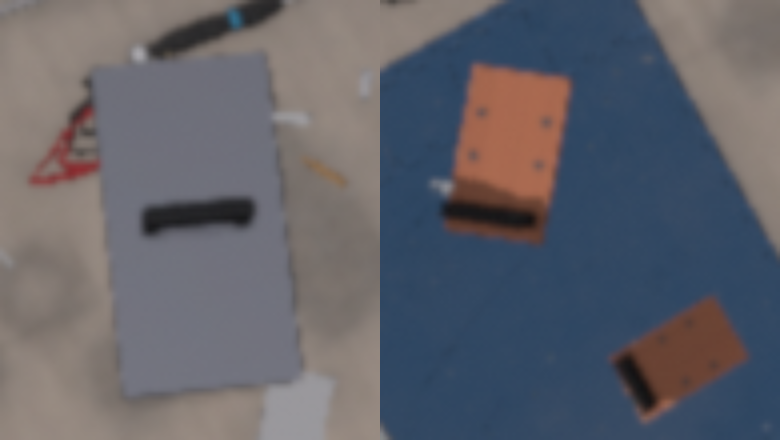

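The close crop confirms that the large plate (about 95x57 mm as measured) is the right one. Its tab is near its lower end and its nose points to image-up (+x). The cover has its handle in the middle and a yaw of about +6.4°.

Run:
```python
from h import *
t=dict(np.load("top0.npz"))
c=plane(t,[[278.75,152],[322,148.75],[330.5,230],[286.25,234.25]],48);print(c.round(1).tolist(),c.mean(0),np.degrees(np.arctan2(*(c[0]-c[3]+c[1]-c[2])[::-1])))
print(proj(t,[[520,-220,0],[620,-167,16],[620,-273,16],[420,-167,16],[420,-273,16]]).round().tolist(), plane(t,[[405,156],[424,148]],5))
rv=down(np.radians(6.5));p=[560.5,50.2]
goto([*p,160],rv);move_l([*p,53.5],vel=100)
set_gripper(0);o=observe();print(o["time_s"],o["tcp_pos"],o["finger_gap"],o["grasp_force"],o["contact_force"])
move_l([*p,140],vel=60)
o=observe();print(o["time_s"],o["tcp_pos"],o["finger_gap"],o["grasp_force"],o["contact_force"])
for n in("top","scene"):
    d=get_image(n);cv2.imwrite(f"pics/{n}1.png",d["frame"][:,:,::-1])
```

```text
[[654.1, 109.7], [664.6, 6.3], [470.1, -15.5], [457.8, 87.6]] [561.65702136  47.00734941] 6.414039865233831
[[411.0, 213.0], [391.0, 172.0], [434.0, 173.0], [392.0, 253.0], [436.0, 254.0]] [[ 663.10441342 -205.64215399]
 [ 684.85661682 -253.71127522]]
4.7417 [560.74496636  50.21163532  53.54634437] 11.875795734222022 29.996948931366205 [ 0.41788683  0.21083641 -0.4624919 ]
6.3333 [560.18709372  50.11975742 139.53817997] 11.706906200415288 29.997197343036532 [-0.1084212  -0.74650487 -2.40094186]
```

View pics/scene1.png

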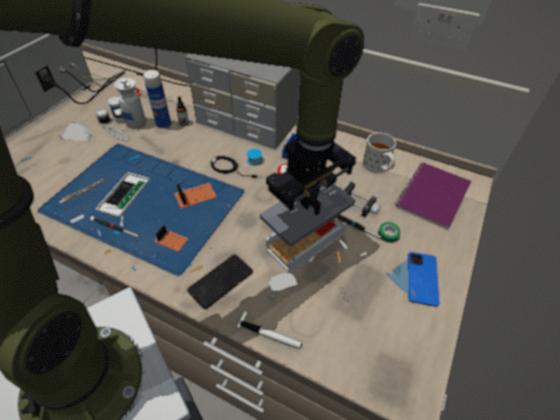

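The cover is held level at about (310,212) and has cleared the jig, whose cork bed and red flap now show beneath it. Next I set it down, then move over the plate and look at the jig.

Run:
```python
from h import *
move_l([520,-215,140],vel=200)
move_l([520,-215,40],vel=150)
print(move_l([520,-215,19],vel=25,until_force=4))
o=observe();print(o["time_s"],o["tcp_pos"],o["contact_force"])
set_gripper(60);sleep(0.3)
move_l([520,-215,150],vel=200)
rv=down(np.radians(-6.9))
u=np.array([np.cos(np.radians(-6.9)),np.sin(np.radians(-6.9))]);g=np.array([398.3,336.5])-36*u
goto([*g,190],rv)
o=observe();print(o["time_s"],o["tcp_pos"],g,o["finger_gap"])
for n in("top","scene"):
    d=get_image(n);cv2.imwrite(f"pics/{n}2.png",d["frame"][:,:,::-1]);np.savez(f"{n}2.npz",**d)
    if n=="top": f=d["frame"]
a=np.hstack([cv2.resize(f[130:250,260:350],None,fx=4,fy=4),cv2.resize(f[130:250,350:455],None,fx=4,fy=4)])
cv2.imwrite("pics/crop2.png",a[:,:,::-1])
```

```text
True
9.4417 [ 519.69946174 -214.83224994   21.50816265] [-0.42996897  0.89423007  4.31003982]
13.6667 [363.36839144 339.92203344 189.79705369] [362.56073569 340.8249262 ] 59.92764187519198
```

View pics/crop2.png

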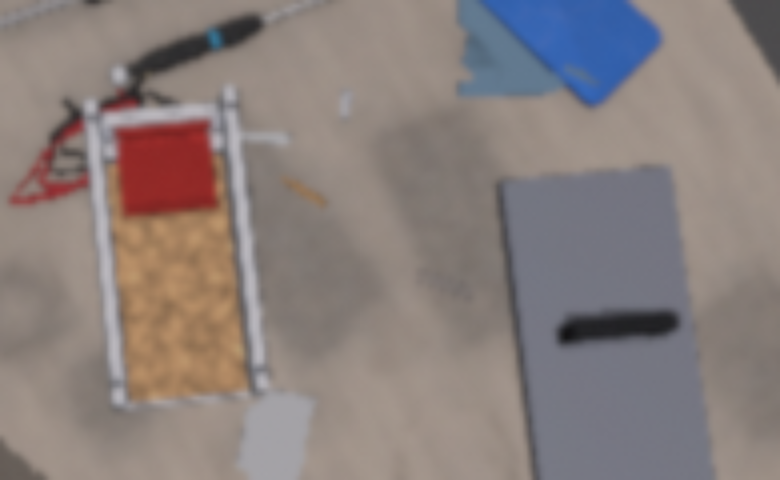

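View pics/scene2.png

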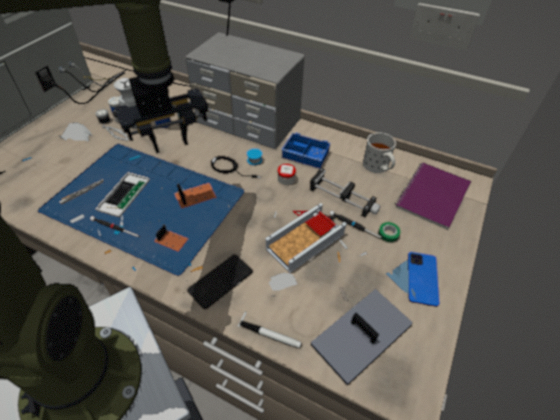

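The crop shows the open jig: white walls from about (85–238,100) to (115–268,390) in crop pixels, the red flap at (165,168) and the cork bed at (185,300). The cover lies flat, well clear of the jig and the phone. The scene view confirms this, and the plate is still on the mat at (197,194).

Run:
```python
from h import *
t=dict(np.load("top2.npz"));s=dict(np.load("scene2.npz"))
c=plane(t,np.array([[85,103],[236,90],[268,388],[115,406]])/4+[260-.4,130-.4],44);print("walls",c.round(1).tolist(),c.mean(0).round(1),np.degrees(np.arctan2(*(c[0]-c[3]+c[1]-c[2])[::-1])))
for n,d,b in(("top",t,(286,155,316,186)),("scene",s,(303,208,342,245))):
    H=hsv(d);h,sa,v=[H[...,i].astype(int) for i in range(3)]
    red=(((h<6)|(h>172))&(sa>150)&(v>60)).astype(np.uint8)
    r=blob(red,b);print(n,"red",r.min(0),r.max(0),rect(plane(d,r,33.5)))
    bb=(280,165,330,236) if n=="top" else (260,205,345,272)
    k=((h>8)&(h<25)&(sa>105)&(v>90)).astype(np.uint8)
    k=blob(cv2.morphologyEx(k,cv2.MORPH_CLOSE,np.ones((5,5))),bb);print(" cork",k.min(0),k.max(0),rect(plane(d,k,22)))
    g=(((sa<45)&(v>125))).astype(np.uint8)
```

```text
walls [[647.0, 104.5], [657.3, 14.0], [478.2, -6.8], [465.6, 82.7]] [562.   48.6] 6.725807996083361
top red [290 161] [313 183] (array([610.1,  54.8]), (56.0, 51.6), -82.19)
 cork [288 169] [319 228] (array([547.1,  46.8]), (140.7, 66.3), 6.81)
scene red [305 212] [334 235] (array([614.3,  56. ]), (59.6, 57.7), 8.35)
 cork [270 222] [320 263] (array([532.7,  48. ]), (118.1, 66.6), 7.36)
```

```bash
cat >> h.py <<'E'
JC=np.array([562,49.]);JY=np.radians(6.6);JU=np.array([np.cos(JY),np.sin(JY)]);JN=np.array([-JU[1],JU[0]])
def at(nx,z,ny=0): # TCP for nose at jig x=nx, jig y=ny, plate underside z
    return [*(JC+JU*(nx-86)+JN*ny),z+11.3]
def st(o=None):
    o=observe();d=o["tcp_pos"][:2]-JC
    print(round(o["time_s"],1),"nose jig x,y,z",np.round([d@JU+86,d@JN,o["tcp_pos"][2]-11.3],1),"F",o["contact_force"].round(1),"T",o["wrist_torque"].round(2),round(o["finger_gap"],1),round(o["grasp_force"],1))
E
python3 - <<'E'
from h import *
a=np.radians(-6.9);g=np.array([398.3,336.5])-36*np.array([np.cos(a),np.sin(a)])
move_l([*g,14.3],down(a),vel=120)
set_gripper(0);st()
move_l([*g,80],vel=120);st()
move_l(at(-8,65),down(JY),vel=180);st()
for n in("top","scene"):
    d=get_image(n);cv2.imwrite(f"pics/{n}3.png",d["frame"][:,:,::-1]);np.savez(f"{n}3.npz",**d)
    x0,y0,x1,y1=(255,130,355,260) if n=="top" else (235,170,365,280)
    cv2.imwrite(f"pics/c{n}3.png",cv2.resize(d["frame"][y0:y1,x0:x1,::-1],None,fx=4,fy=4))
E
```

```text
16.3 nose jig x,y,z [-78.7 312.8   3. ] F [ 0.6 -1.4  0.3] T [-0.07  0.18 -0.04] 9.5 30.0
17.0 nose jig x,y,z [-79.  312.5  68.1] F [-0.2 -0.2 -1.5] T [-0.12  0.11 -0.02] 10.1 30.0
18.9 nose jig x,y,z [-8.2  0.7 64.9] F [-0.   1.  -1.3] T [-0.    0.09 -0.02] 9.8 30.0
```

View pics/ctop3.png

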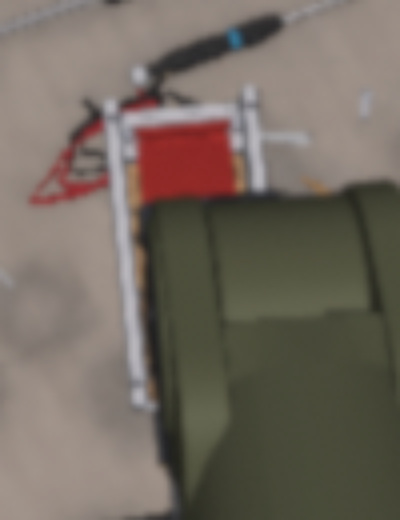

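View pics/cscene3.png

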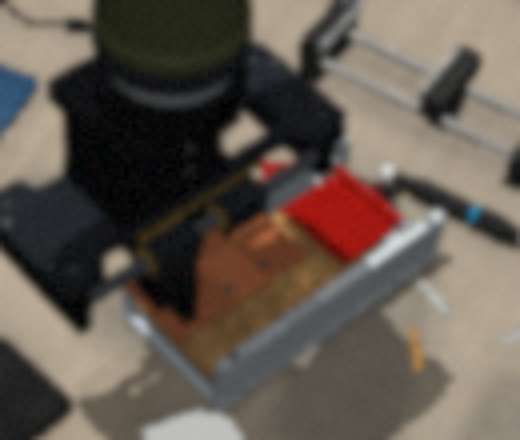

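The top crop shows the arm hiding the plate, with the red flap clear at (185,160). The scene crop shows the plate held level over the bed, its front-right corner near (302,240) and rear-right corner near (190,348). I'll compare these with the predicted corners, then lower onto the bed.

Run:
```python
from h import *
s=dict(np.load("scene3.npz"))
def P(x,y,z): return [*(JC+JU*x+JN*y),z]
q=proj(s,[P(-8,-30,70),P(-8,30,70),P(-108,-30,70),P(-8,-30,65),P(20,-29,33),P(20,29,33),P(-92.5,-46,44),P(92.5,-46,44)])
print(((q-[235,170])*4).round(0).tolist())
move_l(at(-8,40),vel=80);st()
print(move_l(at(-8,20.5),vel=20,until_force=1.5));st()
```

```text
[[310.0, 254.0], [243.0, 193.0], [179.0, 342.0], [310.0, 259.0], [338.0, 268.0], [274.0, 211.0], [217.0, 372.0], [443.0, 215.0]]
19.5 nose jig x,y,z [-8.3 -0.  39.6] F [ 0.8 -0.3 -1.4] T [-0.11  0.06 -0.  ] 9.6 30.0
True
20.3 nose jig x,y,z [-8.3  0.  21. ] F [ 1.  -0.3  1.1] T [-0.04 -0.23  0.01] 9.6 30.0
```

Run:
```python
from h import *
print(move_l(at(16,21.3),vel=50,until_force=6));st()
print(move_l(at(40,21.3),vel=40,until_force=5));st();sleep(0.2)
print(move_l(at(66,21.3),vel=20,until_force=6));st()
d=get_image("scene");cv2.imwrite("pics/cscene4.png",cv2.resize(d["frame"][180:280,235:365,::-1],None,fx=5,fy=5))
```

```text
False
21.0 nose jig x,y,z [17.2 -0.1 21.5] F [1.7 0.  0.8] T [ 0.01 -0.3   0.01] 9.5 30.0
False
21.7 nose jig x,y,z [41.  -0.  21.6] F [ 0.8 -1.3  0.6] T [-0.08 -0.25 -0.01] 9.8 30.0
True
22.9 nose jig x,y,z [58.7 -0.1 20.9] F [ 0.3 -0.8  2. ] T [ 0.01 -0.23  0.06] 9.8 30.0
```

View pics/cscene4.png

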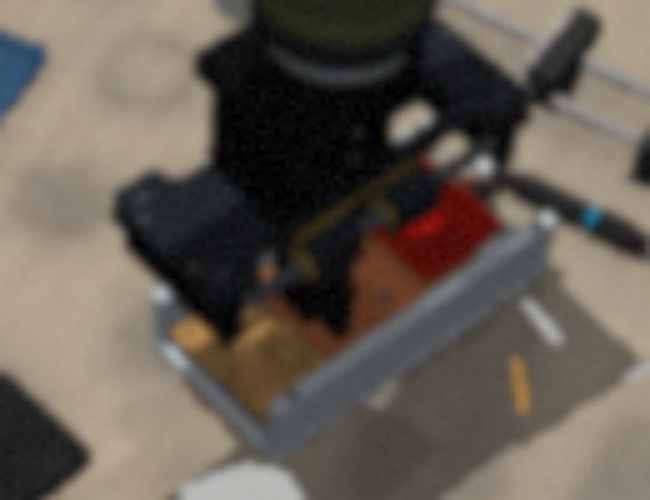

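The plate is flat under the closed flap at (430,240). Contact came at jig x of about 58.7 mm, against an expected 57.5, so it is at the stop. Now I press down.

Run:
```python
from h import *
print(move_l(at(62,20.9),vel=10,until_force=5));st()
o=observe();d=o["tcp_pos"][:2]-JC;nx=d@JU+86
print(move_l(at(nx+0.5,15.3),vel=10,until_force=13));st();sleep(0.5);st()
d=get_image("scene");cv2.imwrite("pics/cscene5.png",cv2.resize(d["frame"][180:280,235:365,::-1],None,fx=5,fy=5))
```

```text
True
23.3 nose jig x,y,z [58.8 -0.1 20.5] F [-1.5  0.5  3.4] T [-0.03 -0.08  0.06] 9.9 30.0
False
23.9 nose jig x,y,z [58.7 -0.1 15.8] F [-3.8 -1.1 10. ] T [-0.2   0.56  0.03] 9.8 30.1
24.4 nose jig x,y,z [58.8 -0.1 15.8] F [-3.4 -0.9  8.6] T [-0.18  0.52  0.02] 9.4 30.1
```

View pics/cscene5.png

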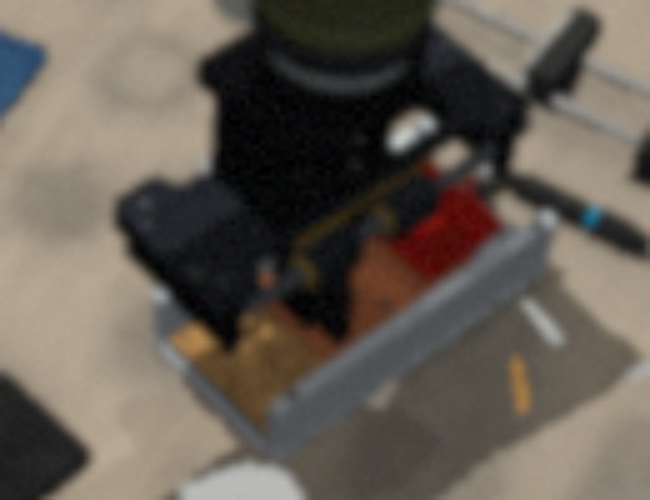

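The bed looks sunk, with the plate flat and under the closed flap. A force of about 9.9 N including the plate's weight corresponds to about 5.6 mm of sink, which agrees with the measured height.

```bash
python3 -c "
from h import *
st();print(sign_off())"
```

```text
24.5 nose jig x,y,z [58.8 -0.1 15.8] F [-4.3 -0.2  9.2] T [-0.13  0.56  0.01] 9.7 30.1
the job is handed in; nothing more can be done
None
```

The job is handed in at 24.5 s, though no verdict came back: the cover is flat on the worktop clear of the jig, and the plate is against the stop under the closed flap, held down with the bed sunk about 5.6 mm (estimated from force and height).

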